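# Close the cold flask with its lid from the drying rack

## Task

Take the round lid out of the drying rack by its edge and lay it down flat on the open bench with its knob up, and let go of it there. Then take it by the knob and close the wide flask with it: lower it onto the rim in your grip, let go only once it is down, and leave it sitting level with its step inside the mouth. Leave the flasks, the timer, the vial and the small jar standing where they are.

Things in the scene. Friction and masses are not known exactly. Their poses are not given: they have to be found in the camera images.
- lid_mid (a point): Loose lid, ~0.2 kg: white plate 104 mm across, 6 mm thick; under it a concentric solid grey step 84 mm across, 8 mm deep, chamfered; on top a central black knob 20 mm across, 32 mm tall. This point: centre of the plate at half thickness; z points along the knob (knob's end at +35 mm, step's flat face at -11 mm). At first it stands on edge in the rack, knob level, pointing away from the robot.
- lid_knob (a point): Point on the axis of the lid's knob, 10 mm below the knob's end and 22 mm above the white plate's top; z axis as for lid_mid. The lid is too wide to grasp across; its upper edge in the rack can be pinched from above, across plate and step (14 mm together), the knob lying 42 mm below the edge. Lying knob up on the bench, lid_mid is 11 mm high.
- rack: Wire drying rack fixed to the bench, 120 x 70 mm, 63 mm tall; origin on the bench under the middle of the lid's slot; x: the way the knob points, y: along the slot. Wire posts at y = -30 and 30 mm, x = -11.5 and 11.5 mm (the lid's slot), 58 and 81 mm (empty slot). The lid's centre is about 59 mm, its upper edge 111 mm above the bench; lifted 70 mm it clears the posts.
- wide_flask_rim (a point): Centre of the mouth, at rim height, of the wide flask: an open, insulated round metal flask standing upright, plain metal, 100 mm outside diameter, 90 mm tall, mouth 88 mm inside diameter, 0.9 kg, loose. z up. With the lid seated, the white plate bears on the rim all round and lid_mid is 3 mm above this point.
- wide_flask: The wide flask; origin at the centre of its underside, z up. The bench between the rack and the flasks, round x = 0.52, y = 0.05 m, is always free (at least 100 mm each way along y), with room to lay the lid down.
- narrow_flask: The narrow flask, into which the lid does not fit: an open, insulated round metal flask standing upright, 70 mm outside diameter, 112 mm tall, mouth 58 mm; origin at the centre of its underside. Loose; leave alone. The two flasks may change places.
- timer: Pale digital timer lying flat, 56 x 64 x 19 mm, loose, origin at the centre of its underside. Leave alone.
- vial: Vial with white cap, 25 mm across, 52 mm tall, loose, origin at the centre of its underside. Leave alone.
- canister: Small white screw-cap jar, 31 mm across, 40 mm tall, loose, origin at the centre of its underside. Leave alone.
Mind the look-alikes: they are no part of the job. Leave any red or yellow look-alike of the wide_flask alone.

How it is judged:
By the outcome, as a careful person would: the job done as asked, in the order asked, and still so for the second after the job is handed in, with the robot touching nothing.
It also fails if it takes over 54 s, if anything falls off the work surface, if the arm or the gripper's body presses on something with over 40 N, if the wrist force passes 120 N, or if a joint passes its speed limit or range.

## Robot

A 6-joint arm with a two-finger parallel gripper is mounted at the origin on a cart in front of the work surface, level with it; the furniture and walls round the work are solid. World frame = base frame: x ahead of the robot, y to its left, z up, the work surface at z = 0. Lengths are in m, angles in rad, forces in N, time in s.
With the tool pointing down it reaches from about 0.325 to 0.9 m from the base axis. Payload 3.5 kg.
Tool frame: the origin (TCP) lies midway between the tips of the shut fingers; the grasp point (between the pads) lies 19 mm behind it (r.hold_point_z is the distance from the TCP to the grasp point, in m); z points along the fingers, y is the line along which they close (so a half turn about z gives the same grasp; the last joint's range is limited). The gripper opens to 85 mm and grips with 20 to 120 N. Pads are 22 mm wide; open, the fingers measure 114 mm over their backs; the gripper's body (76 mm by 85 mm) begins 54 mm behind the grasp point. The pads swing forward as they close: fully open they stand 13 mm farther back than shut.
Start: joints at [-1.342, 0.276, -0.026, 1.268, 0, 1.467], TCP at [0.204, -0.591, 0.231] pointing down, gripper open.
Joint ranges: [-3.12, 3.12], [-0.85, 1.88], [-1.08, 1.24], [-1.95, 2.15], [-1.57, 1.53], [-3.14, 3.14]. Speed limits (rad/s): [2.57, 2.57, 3.14, 3.14, 3.14, 3.14].

## Interface

Orientations are given as a unit quaternion [x, y, z, w].
In Python, from plant import r, viewer, spotter gives the robot as it stands. The module is installed in compiled form; this text tells all that it offers.
- The arm moves only by the shell command python3 -m pendant 'ROWS' [FORCE]. ROWS is JSON, one flat list of numbers, 7 for each row, row after row: the turn, a rotation vector about the world's x, y, z in rad, then the shift along the world's x, y, z in m, then the opening in per cent of the stroke, from 0 (shut) to 100 (fully open). A call has 1 to 5 rows; each row shifts and turns the commanded pose from where the row before left it; what a row does not reach is not made up. A row lasts 1/8 s, in which the tool goes at most 62.5 mm and 10.7 degrees, less where a joint would pass 70% of its speed; a pose out of reach is approached as far as the arm can. A call is refused whole if a number of a shift passes 0.0625 or a number of a turn 0.188, either way. A call with a gripper value outside its range is refused whole. The fingers move at their own pace and stop on an object; FORCE is the grip in N (left out, the last holds). Time passes only in rows, so rows that do not move let the fingers close. It gives the time, the measured TCP pose, the force, the opening and the grip force at its end, in the units of the state.
- r.observe(): the state, without advancing time (a new reading comes with each control period).
- viewer.capture(name): name is "scene" or "top" or "wrist"; returns a dict with "frame" (480x640x3 uint8, blue, green, red), "camera_matrix" (3x3 intrinsics, pixels), "dist_coeffs" ([k1, k2, p1, p2, k3] as OpenCV has them; the pictures are not rectified), "eye" and "attitude" of the camera in the world; the wrist camera has in their place "tool_from_camera" (4x4, takes a point from camera to tool coordinates, whose origin is the TCP and whose axes are the flange's). Camera axes: x right, y down, z forward; pixel columns grow to the right and rows downward; lengths in m; the calibration is good to about 2 mm. A picture is of the moment at which its call begins: read the wrist's pose just before it. There is no depth.
- r.job_done(): hands the job in; it is judged then, once.
Trained networks look in the newest picture that a camera, given by its name, has taken for a name from the list of things; names that differ only in an ending like _2 or _b are one class to them, and where a whole thing is asked for, a point or a joint stands for the part that bears it (a point fixed in the world has none). Each returns a list of dicts, best first, with "confidence" (0 to 1); they miss things now and then, are a little off and sometimes report something else, mostly with a low value. They report only what shows in the picture. A call takes as long as a camera call. They do not tell look-alikes from the thing itself.
- spotter.spot_in(target, camera): "at" ([x, y, z] in m, in the coordinates of the camera as it stood for that picture, good to about 4 mm: the middle of the surface that is visible of it).
- spotter.mark_of(target, camera): "at" ([x, y, z] in m, in the coordinates of the camera as it stood for that picture, good to about 4 mm: a listed point, or the origin of a listed thing).
The state is a dict: "time": time; "q": joint angles; "qvel": joint speeds; "joint_torque": joint torques, N m; "ee_pos": TCP position; "ee_rot": TCP orientation; "contact_force": force on the tool from outside, world axes, zero at the start; "ft_torque": the same for the moment, N m; "finger_gap": opening from 0.0 (shut) to 1.0 (fully open); "grasp_force": force on a finger pad.
Only numpy, scipy, OpenCV 4.12 (cv2) and the standard library are available. Lean on these libraries where they do the work, as an engineer would, in place of code of your own. Each camera call takes 0.05 s, during which the arm holds its last target. There are 200 camera calls.

## Working session

There is one attempt and no reset: what is moved stays moved. The work goes in short steps, Python scripts to look and compute and a shell command to move; the robot and the scene stay as the last step left them, time stands still between calls to the robot, and variables do not carry over. Pictures are saved under pics/ and viewed, at most 13 in all, crops included, and the job is handed in when it is done.

```bash
mkdir -p pics; cat > h.py <<'E'
import numpy as np, cv2
from scipy.spatial.transform import Rotation as R
from plant import r, viewer, spotter
def cam(name):
    s=r.observe(); c=viewer.capture(name)
    if name=="wrist":
        T=np.eye(4);T[:3,:3]=R.from_quat(s["ee_rot"]).as_matrix();T[:3,3]=s["ee_pos"];T=T@np.array(c["tool_from_camera"])
    else:
        T=np.eye(4);a=np.array(c["attitude"]);T[:3,:3]=a if a.shape==(3,3) else R.from_quat(a).as_matrix();T[:3,3]=c["eye"]
    return c,T
def find(name,T,t,f=None):
    for d in (f or spotter.mark_of)(t,name)[:3]:
        print(name,t,np.round(T[:3,:3]@np.array(d["at"])+T[:3,3],4),round(d["confidence"],2))
def px(c,T,u,v,z):
    p=cv2.undistortPoints(np.array([[[u,v]]],float),np.array(c["camera_matrix"]),np.array(c["dist_coeffs"]))[0,0]
    d=T[:3,:3]@np.array([p[0],p[1],1]); return T[:3,3]+d*(z-T[2,3])/d[2]
def st():
    s=r.observe(); print({k:np.round(s[k],4).tolist() for k in ["time","q","ee_pos","ee_rot","contact_force","finger_gap","grasp_force"]})
E
python3 - <<'E'
from h import *
st()
for n in ["top","scene"]:
    c,T=cam(n); cv2.imwrite(f"pics/{n}0.png",c["frame"]); print(np.round(T,3))
    for t in ["lid_mid","lid_knob","rack","wide_flask_rim","wide_flask","narrow_flask","timer","vial","canister"]: find(n,T,t)
E
```

```text
{'time': 0.0, 'q': [-1.3424, 0.2771, -0.0279, 1.268, 0.0, 1.4674], 'ee_pos': [0.2034, -0.5901, 0.2302], 'ee_rot': [0.9863, 0.1651, -0.0001, -0.0011], 'contact_force': [0.5099, -0.3012, 0.1461], 'finger_gap': 0.9967, 'grasp_force': 0.0}
[[ 0.    -0.988  0.152  0.412]
 [-1.     0.003  0.023 -0.022]
 [-0.023 -0.152 -0.988  1.157]
 [ 0.     0.     0.     1.   ]]
top lid_mid [0.5262 0.2484 0.0606] 0.94
top lid_knob [0.5513 0.2476 0.0581] 0.69
top wide_flask_rim [ 0.5112 -0.1773  0.0931] 0.91
top wide_flask_rim [ 0.3815 -0.2846  0.0883] 0.76
top wide_flask_rim [ 0.7527 -0.3573  0.0927] 0.73
top wide_flask [ 0.5133 -0.1751  0.002 ] 0.86
top wide_flask [ 7.545e-01 -3.584e-01 -6.000e-04] 0.68
top wide_flask [ 0.382  -0.2842 -0.0016] 0.66
top narrow_flask [ 0.5845 -0.3456 -0.0012] 0.93
top narrow_flask [ 0.5137 -0.1709  0.0022] 0.37
top timer [ 0.7045 -0.0283  0.0036] 0.84
top vial [ 0.7017 -0.1468  0.0013] 0.6
top canister [ 0.7139  0.0873 -0.0036] 0.76
[[-0.662 -0.524  0.536 -0.095]
 [-0.749  0.444 -0.491  0.613]
 [ 0.019 -0.727 -0.686  0.916]
 [ 0.     0.     0.     1.   ]]
scene lid_mid [0.5224 0.2505 0.0567] 0.79
scene lid_mid [ 0.701  -0.0269 -0.0038] 0.26
scene lid_knob [0.5515 0.2461 0.0614] 0.92
scene rack [ 0.5281  0.2514 -0.0056] 0.95
scene wide_flask_rim [ 0.5128 -0.1764  0.0917] 0.78
scene wide_flask_rim [ 0.7576 -0.3537  0.0881] 0.64
scene wide_flask_rim [ 0.3803 -0.2758  0.0891] 0.6
scene wide_flask [ 0.7532 -0.3547 -0.0023] 0.8
scene wide_flask [ 3.833e-01 -2.793e-01  1.000e-04] 0.78
scene wide_flask [ 0.5125 -0.1701 -0.0026] 0.68
scene narrow_flask [ 0.5855 -0.3511 -0.0012] 0.75
scene timer [ 6.98e-01 -2.67e-02 -3.00e-04] 0.96
scene timer [ 0.5142 -0.177   0.0885] 0.5
scene vial [ 0.7048 -0.1453 -0.0018] 0.47
scene canister [0.7142 0.0905 0.0008] 0.8
```

View pics/top0.png

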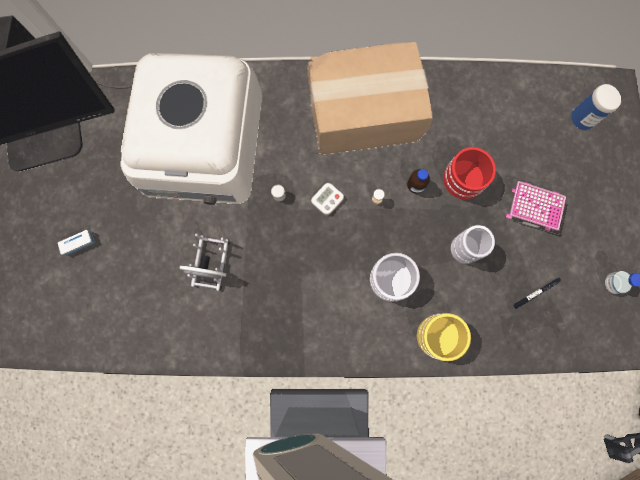

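View pics/scene0.png

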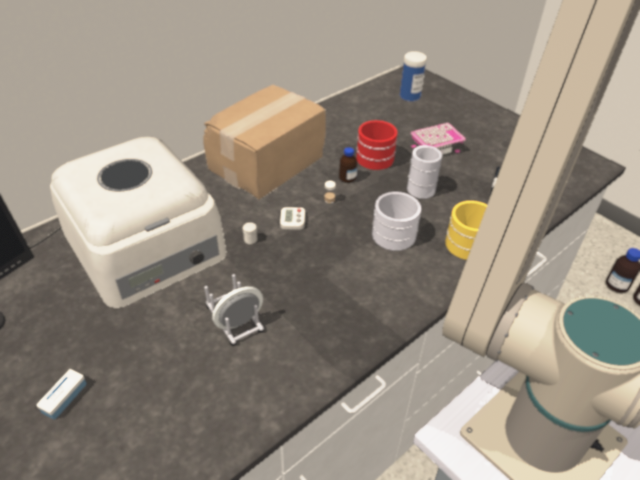

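The top view shows the wide metal flask at about px (395,278), (0.512,-0.176). The red flask is at (470,173), the yellow one at (444,338), the narrow flask at (473,244), and the lid in the rack at (205,265). The scene view agrees, with the lid at px (240,308). I'll go over the rack with the fingers closing along its x, then look from near.

```bash
A='[0,0,-0.126,0.021,0.056,0.003,100,0,0,-0.126,0.021,0.056,0.003,100,0,0,-0.126,0.021,0.056,0.003,100,0,0,-0.126,0.021,0.056,0.003,100,0,0,-0.126,0.021,0.056,0.003,100]'
unset A
python3 -m pendant '[0,0,-0.126,0.021,0.056,0.003,100,0,0,-0.126,0.021,0.056,0.003,100,0,0,-0.126,0.021,0.056,0.003,100,0,0,-0.126,0.021,0.056,0.003,100,0,0,-0.126,0.021,0.056,0.003,100]'
python3 -m pendant '[0,0,-0.126,0.021,0.056,0.003,100,0,0,-0.126,0.021,0.056,0.003,100,0,0,-0.126,0.021,0.056,0.003,100,0,0,-0.126,0.021,0.056,0.003,100,0,0,-0.126,0.021,0.056,0.003,100]'
python3 -m pendant '[0,0,-0.126,0.021,0.056,0.003,100,0,0,-0.126,0.021,0.056,0.003,100,0,0,-0.126,0.021,0.056,0.003,100,0,0,-0.126,0.021,0.056,0.003,100,0,0,-0.126,0.021,0.056,0.003,100]'
python3 -m pendant '[0,0,0,0,0,0,100]'
python3 - <<'E'
from h import *
st()
c,T=cam("wrist"); cv2.imwrite("pics/w1.png",c["frame"]); print(np.round(T,3))
for t in ["lid_mid","lid_knob","rack"]: find("wrist",T,t)
E
```

```text
time: 1.62
ee_pos: [0.309, -0.3092, 0.2466]
ee_rot: [0.989, -0.151, 0.0, 0.0]
contact_force: [1.0, -1.0, 0.3]
finger_gap: 1.006
grasp_force: 0.0
time: 2.25
ee_pos: [0.3063, -0.154, 0.2618]
ee_rot: [0.926, -0.373, 0.022, -0.059]
contact_force: [0.0, -0.3, 0.8]
finger_gap: 0.995
grasp_force: 0.0
time: 2.88
ee_pos: [0.176, -0.02, 0.2775]
ee_rot: [0.802, -0.573, 0.094, -0.137]
contact_force: [-0.4, 0.4, 0.5]
finger_gap: 1.006
grasp_force: 0.0
time: 3.0
ee_pos: [0.1758, -0.02, 0.2771]
ee_rot: [0.802, -0.573, 0.095, -0.136]
contact_force: [0.3, -0.6, -0.2]
finger_gap: 1.002
grasp_force: 0.0
{'time': 3.0, 'q': [-1.2417, -0.8436, -0.7496, 1.6679, 0.3337, 3.1406], 'ee_pos': [0.1758, -0.02, 0.2771], 'ee_rot': [0.8022, -0.5735, 0.0954, -0.1359], 'contact_force': [0.2726, -0.5987, -0.2394], 'finger_gap': 1.0021, 'grasp_force': 0.0}
[[-0.894 -0.407  0.187  0.159]
 [-0.306  0.859  0.41  -0.115]
 [-0.328  0.31  -0.893  0.411]
 [ 0.     0.     0.     1.   ]]
wrist lid_knob [0.5515 0.2481 0.0559] 0.7
wrist rack [ 0.5284  0.2571 -0.0028] 0.93
```

View pics/w1.png

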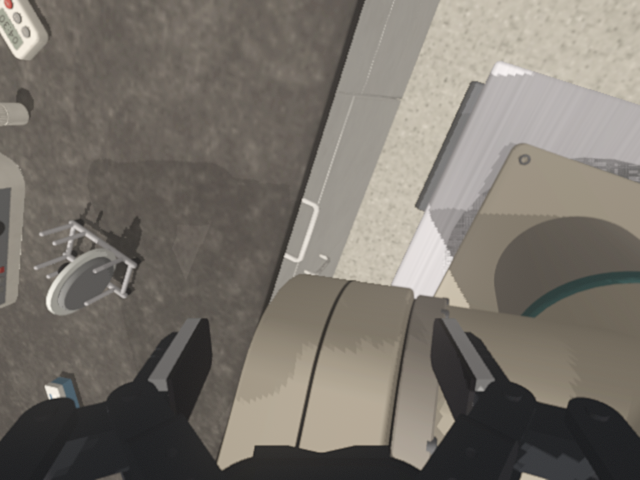

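The turn drove joint 6 to its upper limit, so the arm contorted, in free air. I'll set it upright, unwind joint 6 the other way, and move out over the rack.

```bash
cat >> h.py <<'E'
def upright(s=None):
    s=s or r.observe(); M=R.from_quat(s["ee_rot"]).as_matrix(); z=M[:,2]
    a=np.cross(z,[0,0,-1]); n=np.linalg.norm(a); v=a/max(n,1e-9)*np.arctan2(n,-z[2])
    M2=R.from_rotvec(v).as_matrix()@M
    print("upright rotvec",np.round(v,4),"yaw after",round(np.arctan2(M2[1,0],M2[0,0]),4))
E
python3 -c "
from h import *
upright()"
```

```text
upright rotvec [-0.1154  0.3131  0.    ] yaw after -1.2363
```

```bash

python3 -m pendant '[-0.058,0.157,0,0.05,-0.02,0,100,-0.058,0.157,0.05,0.05,-0.02,0,100,0,0,0.15,0.05,0,0,100,0,0,0.18,0.05,0,0,100,0,0,0.18,0.04,0,0,100]' | sed -n 1,3p
python3 -c "
from h import *
st(); upright()"
```

```text
time: 3.82
ee_pos: [0.2878, -0.1176, 0.2768]
ee_rot: [0.953, -0.299, 0.011, -0.053]
{'time': 3.825, 'q': [-0.7003, -0.334, -0.5256, 1.4004, 0.1068, 3.0493], 'ee_pos': [0.2878, -0.1176, 0.2768], 'ee_rot': [0.9526, -0.2994, 0.0108, -0.0533], 'contact_force': [0.0336, -0.5951, -0.1462], 'finger_gap': 0.9983, 'grasp_force': 0.0}
upright rotvec [-0.0953  0.0527  0.    ] yaw after -0.6091
```

```bash

python3 -m pendant '[-0.05,0.026,0.15,0.045,0,0,100,-0.045,0.026,0.17,0.045,0,0,100,0,0,0.185,0.04,0,0,100,0,0,0.185,0.03,0.02,0,100,0,0,0.185,0.02,0.02,0,100]' | sed -n 1,3p
python3 -m pendant '[0,0,0.185,0.01,0.02,0,100,0,0,0.185,0.01,0.02,0,100,0,0,0.185,0.01,0.02,0,100,0,0,0.185,0,0.02,0,100,0,0,0.185,0,0.02,0,100]'| sed -n 1,3p
python3 -m pendant '[0,0,0.185,0,0.02,0,100,0,0,0.185,0,0.02,0,100,0,0,0.185,0,0.02,0,100,0,0,0.185,0,0.02,0,100,0,0,0.185,0,0.02,0,100]'| sed -n 1,3p
python3 -m pendant '[0,0,0.185,0,0.02,0,100,0,0,0.185,0,0.02,0,100,0,0,0.185,0,0.02,0,100,0,0,0.185,0,0.02,0,100,0,0,0.185,0,0.02,0,100]'| sed -n 1,3p
python3 -c "
from h import *
st(); upright()"
```

```text
time: 4.45
ee_pos: [0.4675, -0.0765, 0.2757]
ee_rot: [0.991, 0.132, -0.008, -0.0]
time: 5.08
ee_pos: [0.4959, 0.0239, 0.2758]
ee_rot: [0.828, 0.56, -0.007, 0.002]
time: 5.7
ee_pos: [0.4955, 0.124, 0.2758]
ee_rot: [0.491, 0.871, -0.004, 0.004]
time: 6.32
ee_pos: [0.4952, 0.2242, 0.2756]
ee_rot: [0.051, 0.999, -0.001, 0.005]
{'time': 6.325, 'q': [0.3093, 0.1055, -0.1415, 1.3148, -0.0058, 0.4114], 'ee_pos': [0.4952, 0.2242, 0.2756], 'ee_rot': [0.051, 0.9987, -0.0011, 0.0052], 'contact_force': [-0.3855, 0.0554, -0.2532], 'finger_gap': 1.0051, 'grasp_force': 0.0}
upright rotvec [0.0028 0.0103 0.    ] yaw after 3.0395
```

```bash

python3 -m pendant '[0,0,0.185,0.003,0.003,-0.005,100,0.003,0.01,0.185,0.003,0.003,-0.005,100,0,0,0.185,0.003,0.003,0,100,0,0,0.185,0.003,0.003,0,100,0,0,0.185,0.003,0.003,0,100]' | sed -n 1,3p
python3 -m pendant '[0,0,0.185,0.003,0.003,-0.005,100,0,0,0.185,0.003,0.003,-0.005,100,0,0,0.185,0.003,0.003,0,100,0,0,0.185,0.003,0.003,0,100]' | sed -n 1,3p
python3 - <<'E'
from h import *
st(); upright()
c,T=cam("wrist"); cv2.imwrite("pics/w2.png",c["frame"]); print(np.round(T,3))
for t in ["lid_mid","lid_knob","rack"]: find("wrist",T,t)
E
```

```text
time: 6.95
ee_pos: [0.5102, 0.2387, 0.2654]
ee_rot: [-0.4, 0.917, 0.003, -0.001]
time: 7.45
ee_pos: [0.5221, 0.2506, 0.2552]
ee_rot: [-0.704, 0.71, 0.003, -0.001]
{'time': 7.45, 'q': [0.3335, 0.1875, -0.0885, 1.3004, 0.0049, -1.2293], 'ee_pos': [0.5221, 0.2506, 0.2552], 'ee_rot': [-0.7043, 0.7099, 0.0034, -0.0015], 'contact_force': [-0.1172, 0.0686, 0.5624], 'finger_gap': 0.9992, 'grasp_force': 0.0}
upright rotvec [-0.0027 -0.0069 -0.    ] yaw after -1.5788
[[-1.     0.01  -0.004  0.522]
 [ 0.008  0.945  0.328  0.166]
 [ 0.007  0.328 -0.945  0.397]
 [ 0.     0.     0.     1.   ]]
wrist lid_mid [0.5272 0.2512 0.0578] 0.7
wrist lid_knob [0.5508 0.2449 0.0552] 0.59
```

View pics/w2.png

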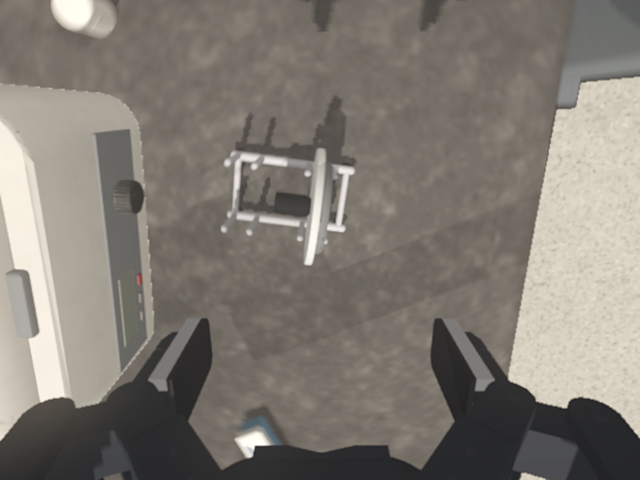

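The lid's plate runs from px (320,150) to (309,263), and the knob is at (292,204). The rails, (237,154)–(350,169) and (230,215)–(342,230), are slightly yawed.

```bash
python3 - <<'E'
from h import *
c,T=cam("wrist")
for a,b,z in [((320,150),(309,263),.059),((237,154),(350,169),.01),((230,215),(342,230),.01),((228,160),(305,172),.063),((225,228),(302,238),.063)]:
    p,q=px(c,T,*a,z),px(c,T,*b,z); d=q-p; print(np.round(p,4),np.round(q,4),np.degrees(np.arctan2(d[1],d[0])))
g=cv2.resize(c["frame"][120:280,200:380],None,fx=4,fy=4,interpolation=cv2.INTER_CUBIC); cv2.imwrite("pics/w2c.png",g[:600])
E
```

```text
[0.5207 0.2004 0.059 ] [0.5331 0.3049 0.059 ] 83.2525891612046
[0.6023 0.2079 0.01  ] [0.491  0.2245 0.01  ] 171.48494498375607
[0.6151 0.2696 0.01  ] [0.499  0.2882 0.01  ] 170.92236454321846
[0.5993 0.207  0.063 ] [0.534  0.2183 0.063 ] 170.14624895664744
[0.608  0.2675 0.063 ] [0.5386 0.2784 0.063 ] 171.0504883559936
```

View pics/w2c.png

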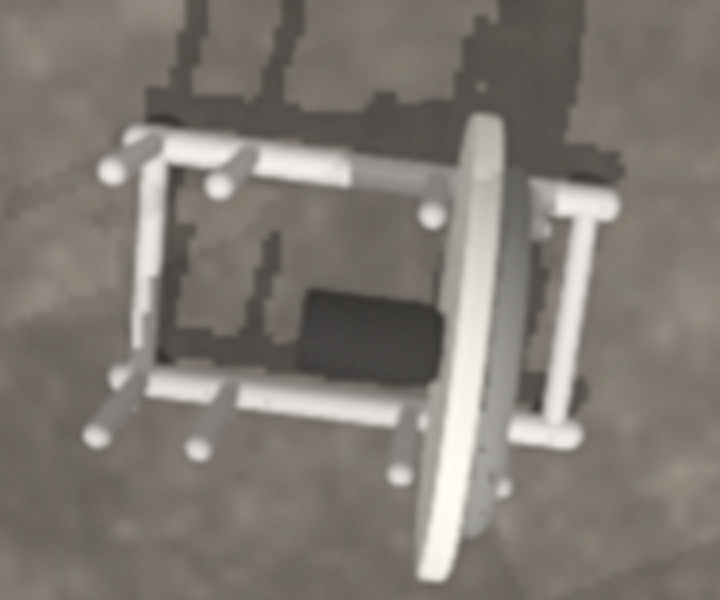

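```bash
python3 - <<'E'
from h import *
c,T=cam("wrist")
print(px(c,T,318.7,203.7,.111))
E
python3 -m pendant '[-0.0027,-0.007,-0.137,0,0,-0.055,70,0,0,0,0,0,-0.055,60,0,0,0,0,0,-0.03,60]'
python3 - <<'E'
from h import *
st(); upright()
c,T=cam("wrist"); cv2.imwrite("pics/w3.png",c["frame"])
for t in ["lid_mid","lid_knob","rack"]: find("wrist",T,t)
E
```

```text
[0.52254662 0.23479122 0.111     ]
time: 8.12
ee_pos: [0.5197, 0.2483, 0.1143]
ee_rot: [-0.65, 0.76, 0.0, -0.0]
contact_force: [1.0, -0.7, 0.5]
finger_gap: 0.601
grasp_force: 0.0
{'time': 8.125, 'q': [0.3336, 0.2779, -0.2846, 1.0092, -0.0001, -1.0822], 'ee_pos': [0.5197, 0.2483, 0.1143], 'ee_rot': [-0.6502, 0.7597, 0.0001, -0.0004], 'contact_force': [0.9668, -0.6665, 0.4907], 'finger_gap': 0.6005, 'grasp_force': 0.0}
upright rotvec [ 0.0004 -0.0008  0.    ] yaw after -1.7258
wrist lid_mid [0.5248 0.2534 0.0588] 0.89
wrist lid_knob [0.5523 0.2479 0.056 ] 0.8
```

View pics/w3.png

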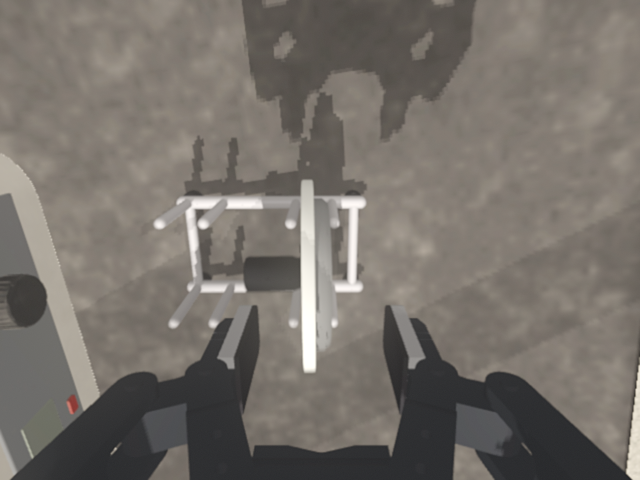

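The fingers, midline at about column 321, straddle the lid: plate at columns 302–314, step out to 333. The posts are clear. I'll descend and grip.

```bash

python3 -m pendant '[0,0,0.01,0.001,0.003,-0.02,60,0,0,0,0.001,0,-0.017,60,0,0,0,0,0,0,0,0,0,0,0,0,0,0,0,0,0,0,0,0,0]' 60
python3 -m pendant '[0,0,0,0,0,0,0,0,0,0,0,0,0,0]'
python3 -m pendant '[0,0,0,0,0,0.025,0,0,0,0,0,0,0.03,0,0,0,0,0,0,0.03,0]'
python3 - <<'E'
from h import *
st()
c,T=cam("wrist"); cv2.imwrite("pics/w4.png",c["frame"])
for t in ["lid_mid","lid_knob"]: find("wrist",T,t)
E
```

```text
time: 8.95
ee_pos: [0.5247, 0.2522, 0.0816]
ee_rot: [-0.654, 0.756, -0.001, 0.002]
contact_force: [-0.5, -0.1, 0.8]
finger_gap: 0.146
grasp_force: 60.1
time: 9.2
ee_pos: [0.5247, 0.2522, 0.0816]
ee_rot: [-0.655, 0.756, -0.001, 0.002]
contact_force: [0.3, -0.7, 3.4]
finger_gap: 0.148
grasp_force: 60.4
time: 9.57
ee_pos: [0.5228, 0.2518, 0.1653]
ee_rot: [-0.655, 0.756, -0.0, 0.001]
contact_force: [-0.3, 0.2, -2.8]
finger_gap: 0.145
grasp_force: 60.8
{'time': 9.575, 'q': [0.3373, 0.2397, -0.2177, 1.1123, 0.0003, -1.0901], 'ee_pos': [0.5228, 0.2518, 0.1653], 'ee_rot': [-0.6546, 0.7559, -0.0, 0.0006], 'contact_force': [-0.3077, 0.1862, -2.7684], 'finger_gap': 0.145, 'grasp_force': 60.8063}
wrist lid_mid [0.5254 0.2525 0.1421] 0.82
wrist lid_knob [0.55   0.2443 0.1404] 0.98
```

View pics/w4.png

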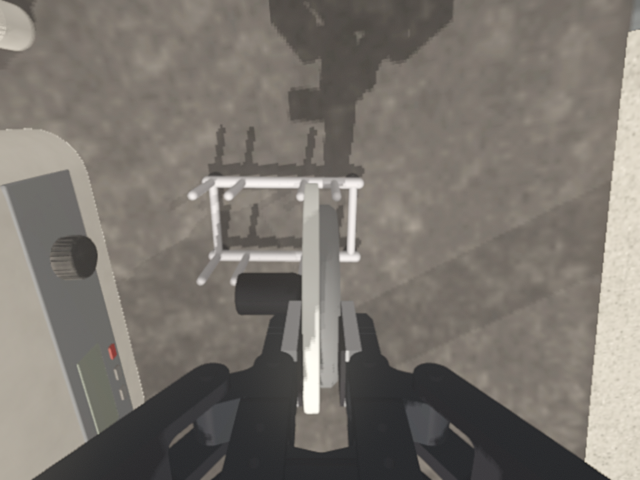

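The lid is held by its edge and clear of the posts (knob at px (268,293)). Next I carry it to the open bench, turning the knob towards (0.5,-0.87), then tilt it to about 25° from flat.

```bash

python3 -m pendant '[0,0,0,0,-0.01,0.035,0,0,0,-0.18,-0.003,-0.045,0.01,0,0,0,-0.18,-0.003,-0.045,0.01,0,0,0,-0.18,-0.003,-0.045,0,0,0,0,-0.18,-0.003,-0.037,0,0]' | sed -n 1,3p
python3 -m pendant '[0,0,-0.18,-0.003,0,0,0,-0.14,-0.081,0,0,0,0,0,-0.14,-0.081,0,0,0,0,0,-0.14,-0.081,0,0,0,0,0,-0.14,-0.081,0,0,0,0,0]' | sed -n 1,3p
python3 -m pendant '[-0.14,-0.081,0,0,0,0,0,-0.14,-0.081,0,0,0,0,0,-0.14,-0.081,0,0,0,0,0,0,0,0,0,0,0,0]'
python3 - <<'E'
from h import *
st()
M=R.from_quat(r.observe()["ee_rot"]).as_matrix(); print(np.round(M,3))
for n in ["scene","top"]:
    c,T=cam(n)
    for t in ["lid_mid","lid_knob"]: find(n,T,t)
    if n=="scene": cv2.imwrite("pics/s5.png",c["frame"])
E
```

```text
time: 10.35
ee_pos: [0.5102, 0.0685, 0.2182]
ee_rot: [-0.343, 0.939, -0.001, -0.0]
time: 10.98
ee_pos: [0.5074, 0.07, 0.2187]
ee_rot: [-0.248, 0.914, -0.31, 0.083]
time: 11.48
ee_pos: [0.5059, 0.0698, 0.2152]
ee_rot: [-0.224, 0.814, -0.519, 0.135]
contact_force: [0.3, -0.3, -2.8]
finger_gap: 0.146
grasp_force: 61.4
{'time': 11.475, 'q': [0.5377, 0.2028, -0.5527, 0.8456, -1.1319, 0.0194], 'ee_pos': [0.5059, 0.0698, 0.2152], 'ee_rot': [-0.2242, 0.8137, -0.519, 0.1351], 'contact_force': [0.3334, -0.2968, -2.7786], 'finger_gap': 0.1465, 'grasp_force': 61.3555}
[[-0.863 -0.225  0.453]
 [-0.505  0.361 -0.784]
 [ 0.013 -0.905 -0.425]]
scene lid_mid [0.5109 0.0485 0.209 ] 0.58
top lid_mid [0.514  0.0485 0.2139] 0.74
top lid_knob [0.5257 0.0428 0.2344] 0.7
```

View pics/s5.png

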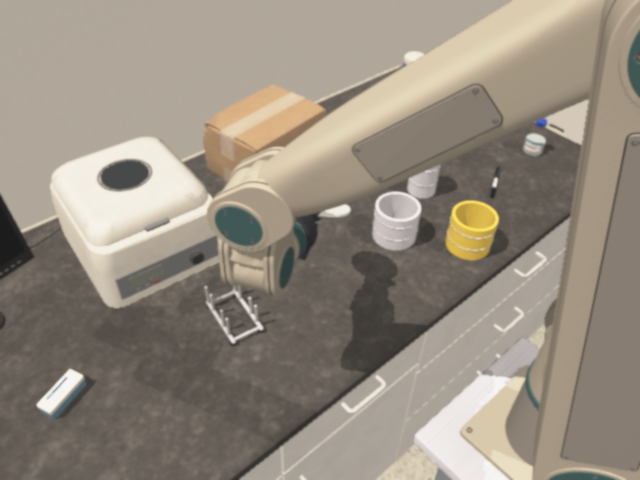

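```bash

python3 -m pendant '[0,0,0,-0.01,-0.01,-0.05,0,0,0,0,-0.01,-0.01,-0.05,0,0,0,0,0,0,-0.04,0,0,0,0,0,0,0,0]' | head -4
python3 -m pendant '[0,0,0,0,0,-0.012,0,0,0,0,0,0,-0.012,0,0,0,0,0,0,-0.01,0,0,0,0,0,0,0,0]' | head -4
python3 - <<'E'
from h import *
for n in ["top"]:
    c,T=cam(n)
    for t in ["lid_mid","lid_knob"]: find(n,T,t)
E
```

```text
time: 12.28
ee_pos: [0.4876, 0.0488, 0.0791]
ee_rot: [-0.221, 0.814, -0.52, 0.137]
contact_force: [0.1, -0.8, -0.7]
time: 12.78
ee_pos: [0.4887, 0.0499, 0.0462]
ee_rot: [-0.22, 0.814, -0.519, 0.139]
contact_force: [-0.0, 0.2, -2.1]
top lid_mid [0.4971 0.0285 0.0403] 0.62
top lid_knob [0.5052 0.0177 0.0603] 0.96
```

```bash

python3 -m pendant '[0,0,0,0,0,-0.007,0,0,0,0,0,0,0,0]' | sed -n '2p;4p'
python3 -m pendant '[0,0,0,0,0,-0.004,0,0,0,0,0,0,0,0]' | sed -n '2p;4p'
python3 -m pendant '[0,0,0,0,0,-0.002,0,0,0,0,0,0,0,0]' | sed -n '2p;4p'
```

```text
ee_pos: [0.4886, 0.0499, 0.0392]
contact_force: [-0.1, -0.2, -1.9]
ee_pos: [0.4887, 0.0499, 0.0353]
contact_force: [-0.4, -0.3, -1.4]
ee_pos: [0.4888, 0.05, 0.0335]
contact_force: [0.5, 0.6, -2.6]
```

```bash

python3 -m pendant '[0,0,0,0,0,-0.002,0,0,0,0,0,0,0,0]' | sed -n '2p;4p'
python3 -m pendant '[0,0,0,0,0,-0.002,0,0,0,0,0,0,0,0]' | sed -n '2p;4p'
```

```text
ee_pos: [0.489, 0.05, 0.0319]
contact_force: [-0.5, -0.1, -1.3]
ee_pos: [0.4895, 0.0499, 0.0311]
contact_force: [-1.7, 1.5, 5.0]
```

Contact with the bench: +5 N against −2 N free. I'll open a little and draw back along the tool axis.

```bash

python3 -m pendant '[0,0,0,0,0,0,22,0,0,0,0,0,0,30,0,0,0,0,0,0,30]' | sed -n '1,5p'
python3 -m pendant '[0,0,0,-0.006,0.010,0.005,30,0,0,0,-0.009,0.016,0.008,30,0,0,0,-0.015,0.025,0.014,30,0,0,0,-0.01,0.02,0.03,30]' | sed -n '1,5p'
python3 - <<'E'
from h import *
st()
c,T=cam("wrist"); cv2.imwrite("pics/w6.png",c["frame"])
for t in ["lid_mid","lid_knob"]: find("wrist",T,t)
for n in ["top","scene"]:
    c,T=cam(n)
    for t in ["lid_mid","lid_knob"]: find(n,T,t)
E
```

```text
time: 14.55
ee_pos: [0.4887, 0.0499, 0.0293]
ee_rot: [-0.22, 0.814, -0.519, 0.139]
contact_force: [0.5, 0.7, -1.0]
finger_gap: 0.301
time: 15.05
ee_pos: [0.4478, 0.1211, 0.0865]
ee_rot: [-0.221, 0.814, -0.52, 0.138]
contact_force: [1.1, 0.3, -0.6]
finger_gap: 0.301
{'time': 15.05, 'q': [0.6994, 0.4591, -0.584, 0.8851, -1.1044, 0.3913], 'ee_pos': [0.4478, 0.1211, 0.0865], 'ee_rot': [-0.2207, 0.8136, -0.5198, 0.1383], 'contact_force': [1.1055, 0.2732, -0.6062], 'finger_gap': 0.3008, 'grasp_force': 0.0}
wrist lid_mid [0.4958 0.0362 0.0117] 0.92
wrist lid_knob [0.4945 0.0378 0.0384] 0.61
top lid_mid [0.4942 0.037  0.0106] 0.87
top lid_knob [0.4949 0.0364 0.0348] 0.8
scene lid_mid [0.487  0.036  0.0111] 0.67
scene lid_knob [0.4946 0.0352 0.0403] 0.63
```

View pics/w6.png

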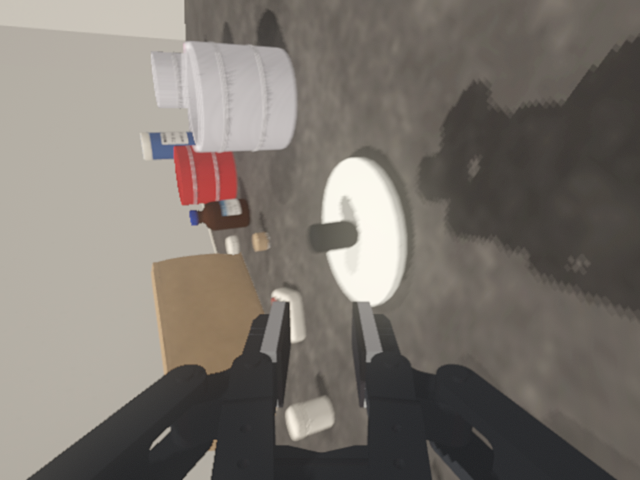

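The lid lies flat, knob up, at about (0.495,0.037); the knob is at px (335,236). I'll bring the tool upright above it.

```bash

python3 -m pendant '[0.14,0.081,0,0.007,-0.012,0.02,40,0.14,0.081,0,0.007,-0.012,0.016,50,0.14,0.081,0,0.007,-0.012,0.012,50,0.14,0.081,0,0.007,-0.012,0.01,50,0.14,0.081,0,0.007,-0.012,0.005,50]' | sed -n '1,4p'
python3 -m pendant '[0.14,0.081,0,0.007,-0.012,0,50,0.14,0.081,0,0.005,-0.012,0,50,0,0,0,0,0,0,50]' | sed -n '1,4p'
python3 - <<'E'
from h import *
st();upright()
c,T=cam("wrist")
for t in ["lid_mid","lid_knob","wide_flask_rim"]: find("wrist",T,t)
cv2.imwrite("pics/w7.png",c["frame"])
E
```

```text
time: 16.12
ee_pos: [0.4841, 0.0604, 0.1506]
ee_rot: [-0.257, 0.953, -0.155, 0.043]
contact_force: [1.5, 0.0, -0.7]
time: 16.5
ee_pos: [0.4977, 0.0334, 0.1495]
ee_rot: [-0.257, 0.966, -0.002, 0.001]
contact_force: [-0.3, 0.2, 0.1]
{'time': 16.5, 'q': [-0.0612, 0.1116, -0.4098, 1.0456, -0.0024, -0.582], 'ee_pos': [0.4977, 0.0334, 0.1495], 'ee_rot': [-0.2575, 0.9663, -0.0017, 0.0014], 'contact_force': [-0.2934, 0.1707, 0.134], 'finger_gap': 0.4999, 'grasp_force': 0.0}
upright rotvec [0.0026 0.0036 0.    ] yaw after -2.6208
wrist lid_mid [0.4952 0.0346 0.0137] 0.81
wrist lid_mid [0.7136 0.0888 0.0013] 0.43
wrist lid_knob [0.4932 0.0341 0.0335] 0.97
```

View pics/w7.png

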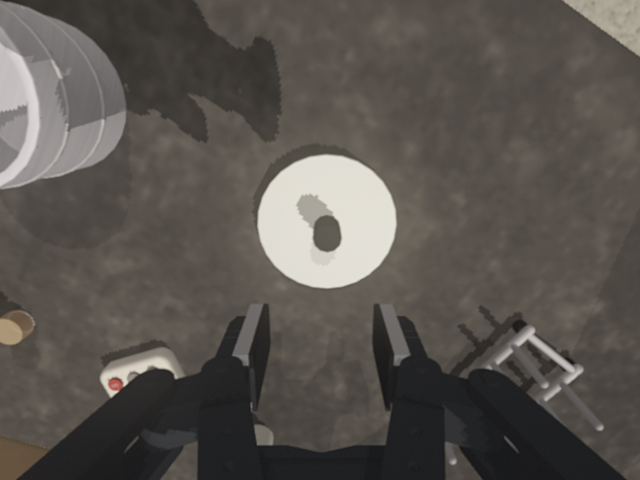

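The plate's ellipse spans columns 257–397 and rows 154–288, and the knob's end is at (327,231). I'll fit the disc for an exact centre.

```bash
cat >> h.py <<'E'
def disc(c,T,z,lo,roi=None):
    m=(c["frame"].min(2)>lo).astype(np.uint8)
    if roi is not None: k=np.zeros_like(m);k[roi[1]:roi[3],roi[0]:roi[2]]=1;m*=k
    cs,_=cv2.findContours(m,cv2.RETR_EXTERNAL,cv2.CHAIN_APPROX_NONE); k=max(cs,key=cv2.contourArea)[:,0]
    P=np.array([px(c,T,u,v,z)[:2] for u,v in k]); A=np.c_[2*P,np.ones(len(P))]; s=np.linalg.lstsq(A,(P**2).sum(1),rcond=None)[0]
    print("disc",np.round(s[:2],4),"r",round(np.sqrt(s[2]+s[0]**2+s[1]**2),4))
E
python3 - <<'E'
from h import *
c,T=cam("wrist"); disc(c,T,.014,150,(200,100,450,300)); print(px(c,T,327,231,.046))
E
```

```text
disc [0.4956 0.0358] r 0.0515
[0.48681042 0.03719932 0.046     ]
```

```bash

python3 -m pendant '[0.0026,0.0036,0,-0.0025,0.002,-0.05,50,0,0,0,0,0,-0.045,50,0,0,0,0,0,-0.022,50,0,0,0,0,0,-0.006,50,0,0,0,0,0,0,50]' | sed -n '1,5p'
python3 -c "
from h import *
st();upright()"
```

```text
time: 17.38
ee_pos: [0.4932, 0.0397, 0.0268]
ee_rot: [-0.261, 0.965, 0.0, -0.0]
contact_force: [0.0, -0.0, 0.0]
finger_gap: 0.502
{'time': 17.375, 'q': [-0.0506, 0.2537, -0.5423, 0.7754, 0.0004, -0.5793], 'ee_pos': [0.4932, 0.0397, 0.0268], 'ee_rot': [-0.2613, 0.9653, 0.0003, -0.0002], 'contact_force': [0.0161, -0.0229, 0.021], 'finger_gap': 0.5018, 'grasp_force': 0.0}
upright rotvec [-0.0004 -0.0005 -0.    ] yaw after -2.6128
```

```bash

python3 -m pendant '[0,0,0,0.002,-0.004,-0.006,50,0,0,0,0,0,0,50]' 50 | sed -n '1,5p'
python3 -m pendant '[0,0,0,0,0,0,0,0,0,0,0,0,0,0,0,0,0,0,0,0,0,0,0,0,0,0,0,0]' 50
python3 -m pendant '[0,0,0,0,0,0.03,0,0,0,0,0,0,0.05,0,0,0,0,0,0,0.055,0,0,0,0,0,0,0,0]' 
python3 - <<'E'
from h import *
st();upright()
c,T=cam("wrist"); cv2.imwrite("pics/w8.png",c["frame"])
for t in ["lid_mid","lid_knob","wide_flask_rim"]: find("wrist",T,t)
E
```

```text
time: 17.62
ee_pos: [0.4962, 0.0347, 0.0212]
ee_rot: [-0.26, 0.965, 0.0, 0.001]
contact_force: [-0.1, -1.3, 0.6]
finger_gap: 0.5
time: 18.12
ee_pos: [0.4959, 0.0349, 0.0212]
ee_rot: [-0.261, 0.965, 0.0, 0.0]
contact_force: [-1.3, -0.2, 6.2]
finger_gap: 0.212
grasp_force: 49.1
time: 18.62
ee_pos: [0.4993, 0.0348, 0.16]
ee_rot: [-0.261, 0.965, -0.001, 0.004]
contact_force: [0.5, -0.6, -2.6]
finger_gap: 0.213
grasp_force: 49.4
{'time': 18.625, 'q': [-0.0599, 0.1011, -0.3975, 1.063, 0.0005, -0.5873], 'ee_pos': [0.4993, 0.0348, 0.16], 'ee_rot': [-0.2606, 0.9654, -0.0012, 0.0045], 'contact_force': [0.4652, -0.5865, -2.5582], 'finger_gap': 0.213, 'grasp_force': 49.4437}
upright rotvec [0.0001 0.0093 0.    ] yaw after -2.6142
wrist lid_mid [0.4959 0.036  0.1494] 0.67
wrist lid_knob [0.4995 0.0343 0.1727] 0.86
```

View pics/w8.png

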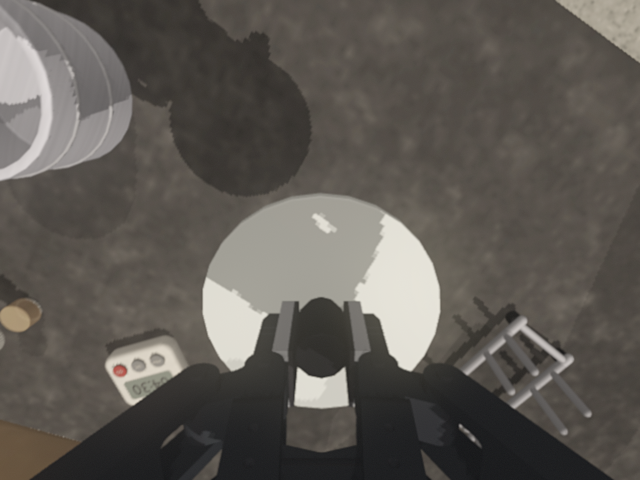

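The knob is gripped and the lid is level in the hand, centred at about px (322,300). Next I look at the flask's rim from near, with the lid held to one side.

```bash

python3 -m pendant '[0,0.009,0,0.027,-0.039,0.01,0,0,0,0,0.027,-0.039,0.01,0,0,0,0,0.027,-0.039,0.01,0,0,0,0,0.027,-0.039,0.01,0,0,0,0,0,0,0,0]' | sed -n 1,5p
python3 - <<'E'
from h import *
st();upright()
c,T=cam("wrist"); cv2.imwrite("pics/w9.png",c["frame"])
for t in ["lid_mid","lid_knob","wide_flask_rim"]: find("wrist",T,t)
c,T=cam("top"); find("top",T,"wide_flask_rim")
E
```

```text
time: 19.45
ee_pos: [0.6047, -0.1238, 0.1937]
ee_rot: [-0.259, 0.966, 0.001, -0.005]
contact_force: [-0.8, 0.6, -1.6]
finger_gap: 0.216
{'time': 19.45, 'q': [-0.3052, 0.2908, -0.0878, 1.2021, -0.0029, -0.8291], 'ee_pos': [0.6047, -0.1238, 0.1937], 'ee_rot': [-0.259, 0.9659, 0.0014, -0.005], 'contact_force': [-0.8223, 0.6159, -1.6438], 'finger_gap': 0.216, 'grasp_force': 49.7539}
upright rotvec [-0.0002 -0.0103 -0.    ] yaw after -2.6177
wrist lid_mid [ 0.6056 -0.1238  0.1833] 0.74
wrist lid_mid [ 0.605  -0.1257  0.2033] 0.37
wrist lid_knob [ 0.6029 -0.1237  0.2034] 0.88
wrist wide_flask_rim [ 0.5153 -0.1774  0.0908] 0.64
wrist wide_flask_rim [ 0.5129 -0.1735 -0.0013] 0.57
top wide_flask_rim [ 0.7553 -0.3568  0.0919] 0.94
top wide_flask_rim [ 0.3834 -0.2841  0.0897] 0.87
```

View pics/w9.png

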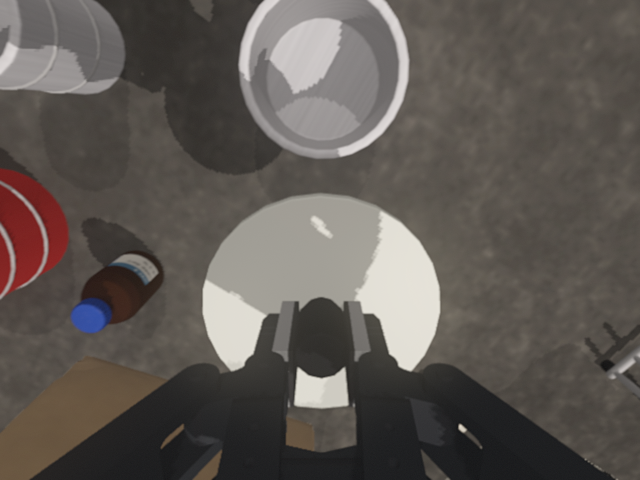

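The rim's outer edge spans columns 239–409 with its bottom at row 158, cut off at the top. The held lid spans columns 203–441 with its top at row 193. I'll fit both circles in the same picture.

```bash
cat >> h.py <<'E'
from scipy.optimize import minimize
def proj(c,T,P):
    Ri=T[:3,:3].T; return cv2.projectPoints(P,cv2.Rodrigues(Ri)[0],-Ri@T[:3,3],np.array(c["camera_matrix"]),np.array(c["dist_coeffs"]))[0][:,0]
def circ(c,T,x0,z,rad,arc=(0,360),ymax=480):
    g=cv2.GaussianBlur(c["frame"].min(2).astype(np.float32),(0,0),1.2); a=np.radians(np.arange(*arc,1.))
    def samp(x,rr):
        p=proj(c,T,np.c_[x[0]+rr*np.cos(a),x[1]+rr*np.sin(a),np.full(len(a),z)]).astype(np.float32)
        v=cv2.remap(g,p[:,0],p[:,1],cv2.INTER_LINEAR,borderValue=-1)[:,0]; v[(p[:,1]>ymax)|(p[:,1]<2)]=np.nan; return v
    best=None
    def f(x): return -np.nanmean(np.clip(samp(x,rad-.0012)-samp(x,rad+.0012),-20,90))
    for dx in np.arange(-.006,.0061,.001):
        for dy in np.arange(-.006,.0061,.001):
            x=np.array(x0)+[dx,dy]; v=f(x)
            if best is None or v<best[0]: best=(v,x)
    m=minimize(f,best[1],method="Nelder-Mead",options=dict(initial_simplex=[best[1],best[1]+[.0006,0],best[1]+[0,.0006]]))
    print("circ",np.round(m.x,4),"z",z,"score",round(-m.fun,1)); return m.x
E
python3 - <<'E'
from h import *
c,T=cam("wrist"); s=r.observe(); z=s["ee_pos"][2]
f=circ(c,T,(.513,-.1765),.09,.05); f2=circ(c,T,(.513,-.1765),.09,.05,(0,360),160)
l=circ(c,T,s["ee_pos"][:2],z-.007,.052,(0,360),300)
print("tcp",np.round(s["ee_pos"],4),"lid-tcp",np.round(l-s["ee_pos"][:2],4),"move",np.round(f-l,4))
p=proj(c,T,np.array([[f[0]+.05*np.cos(a),f[1]+.05*np.sin(a),.09] for a in np.linspace(0,6.28,13)])); print(np.round(p).astype(int).tolist())
E
```

```text
circ [ 0.5133 -0.1751] z 0.09 score 77.9
circ [ 0.5135 -0.1749] z 0.09 score 79.8
circ [ 0.6018 -0.1196] z 0.18780895817196513 score 76.3
tcp [ 0.6023 -0.1198  0.1948] lid-tcp [-0.0005  0.0002] move [-0.0885 -0.0555]
[[275, 148], [315, 159], [355, 148], [386, 118], [400, 73], [391, 25], [360, -13], [315, -28], [269, -14], [238, 23], [229, 72], [243, 117], [274, 148]]
```

```bash

python3 -m pendant '[0,0,0,-0.03,-0.0185,0,0,0,0,0,-0.03,-0.0185,0,0,0,0,0,-0.0285,-0.0185,-0.02,0,0,0,0,0,0,-0.03,0,0,0,0,0,0,0,0]' | sed -n 1,5p
python3 -m pendant '[0,0,0,0,0,0,0]' >/dev/null
python3 - <<'E'
from h import *
st();upright()
c,T=cam("wrist"); s=r.observe(); print(np.round(s["ee_pos"],4))
l=circ(c,T,s["ee_pos"][:2],s["ee_pos"][2]-.007,.052,(0,360),300)
E
```

```text
time: 20.42
ee_pos: [0.5121, -0.1749, 0.1434]
ee_rot: [-0.261, 0.965, 0.003, -0.007]
contact_force: [-0.7, 0.7, -1.7]
finger_gap: 0.212
{'time': 20.55, 'q': [-0.4461, 0.201, -0.3095, 1.0678, -0.0036, -0.9742], 'ee_pos': [0.5155, -0.1762, 0.1466], 'ee_rot': [-0.261, 0.9653, 0.0011, -0.004], 'contact_force': [0.0654, 0.4501, -1.6458], 'finger_gap': 0.2164, 'grasp_force': 49.7855}
upright rotvec [-0.0001 -0.0084 -0.    ] yaw after -2.6134
[ 0.5161 -0.1765  0.147 ]
circ [ 0.5167 -0.1761] z 0.14002864815592433 score 51.9
```

```bash

python3 -m pendant '[0,-0.008,0,-0.002,0.001,-0.012,0,0,0,0,0,0,-0.012,0,0,0,0,0,0,0,0,0,0,0,0,0,0,0]' | sed -n 1,5p
python3 -c "
from h import *
st();upright()"
```

```text
time: 21.1
ee_pos: [0.5128, -0.1755, 0.1214]
ee_rot: [-0.261, 0.965, 0.001, -0.001]
contact_force: [0.7, -0.4, -1.3]
finger_gap: 0.212
{'time': 21.1, 'q': [-0.4488, 0.2158, -0.3496, 1.0075, -0.0002, -0.9761], 'ee_pos': [0.5128, -0.1755, 0.1214], 'ee_rot': [-0.2606, 0.9654, 0.0006, -0.0008], 'contact_force': [0.7175, -0.4409, -1.2679], 'finger_gap': 0.2121, 'grasp_force': 49.7626}
upright rotvec [-0.0007 -0.0019 -0.    ] yaw after -2.6143
```

```bash

python3 -m pendant '[0,-0.002,0,0.001,0,-0.008,0,0,0,0,0,0,0,0]' | sed -n '2,4p'
python3 -m pendant '[0,0,0,0,0,-0.003,0,0,0,0,0,0,0,0]' | sed -n '2,4p'
python3 -m pendant '[0,0,0,0,0,-0.003,0,0,0,0,0,0,0,0]' | sed -n '2,4p'
```

```text
ee_pos: [0.5134, -0.1753, 0.1129]
ee_rot: [-0.261, 0.965, 0.001, -0.0]
contact_force: [0.3, 0.1, -2.7]
ee_pos: [0.5137, -0.1754, 0.1104]
ee_rot: [-0.261, 0.965, 0.0, 0.0]
contact_force: [-1.0, -0.3, -2.1]
ee_pos: [0.5137, -0.1754, 0.1074]
ee_rot: [-0.261, 0.965, 0.0, 0.0]
contact_force: [0.8, -0.1, -2.4]
```

The step has passed the rim (lid_mid at about 0.097) without force. I'll keep lowering to contact.

```bash

python3 -m pendant '[0,0,0,0,0,-0.003,0,0,0,0,0,0,0,0]' | sed -n '2,4p'
python3 -m pendant '[0,0,0,0,0,-0.0015,0,0,0,0,0,0,0,0]' | sed -n '2,4p'
python3 -m pendant '[0,0,0,0,0,-0.0008,0,0,0,0,0,0,0,0]' | sed -n '2,4p'
```

```text
ee_pos: [0.5137, -0.1754, 0.1043]
ee_rot: [-0.261, 0.965, 0.0, 0.0]
contact_force: [0.2, -0.0, -1.7]
ee_pos: [0.514, -0.1755, 0.1033]
ee_rot: [-0.261, 0.965, 0.0, 0.0]
contact_force: [-0.5, -0.2, -0.4]
ee_pos: [0.514, -0.1756, 0.1033]
ee_rot: [-0.261, 0.965, 0.0, 0.0]
contact_force: [-2.4, 0.4, 5.7]
```

Seated: z is 0.1033 against 0.103 expected, with contact force. I'll release and rise.

```bash

python3 -m pendant '[0,0,0,0,0,0,30,0,0,0,0,0,0,45,0,0,0,0,0,0,45]' | sed -n '2,6p'
python3 -m pendant '[0,0,0,0,0,0.02,45,0,0,0,0,0,0.03,45,0,0,0,0,0,0.05,45,0,0,0,0.02,0.04,0.04,45,0,0,0,0.02,0.05,0.02,45]' | sed -n '2,6p'
python3 -m pendant '[0,0,0,0.02,0.05,0,45,0,0,0,0,0,0,45]' | sed -n '1,2p'
python3 - <<'E'
from h import *
P=[]
for n in ["top","scene","wrist"]:
    c,T=cam(n)
    for t in ["lid_mid","lid_knob","wide_flask","timer","vial","canister","narrow_flask"]: find(n,T,t)
    if n!="wrist":
        uv=proj(c,T,np.array([[.513,-.175,.1]]))[0].astype(int); P.append(cv2.resize(c["frame"][max(uv[1]-70,0):uv[1]+70,max(uv[0]-70,0):uv[0]+70],(400,400),interpolation=cv2.INTER_CUBIC))
cv2.imwrite("pics/f10.png",np.hstack(P))
E
```

```text
ee_pos: [0.5139, -0.1755, 0.1022]
ee_rot: [-0.261, 0.965, 0.0, 0.0]
contact_force: [0.6, 0.8, -0.4]
finger_gap: 0.45
grasp_force: 0.0
ee_pos: [0.5558, -0.0857, 0.2654]
ee_rot: [-0.259, 0.966, -0.001, 0.002]
contact_force: [1.0, -0.2, 0.5]
finger_gap: 0.448
grasp_force: 0.0
time: 23.85
ee_pos: [0.575, -0.0325, 0.2626]
top lid_knob [ 0.5169 -0.1751  0.1166] 0.56
top wide_flask [ 0.3823 -0.284  -0.    ] 0.94
top wide_flask [ 7.524e-01 -3.599e-01 -2.000e-04] 0.69
top vial [ 0.7028 -0.1455  0.002 ] 0.42
top canister [ 0.5868 -0.3479  0.0015] 0.67
top canister [ 0.7103  0.0858 -0.0037] 0.44
top narrow_flask [ 0.5831 -0.3484  0.0013] 0.89
scene lid_mid [ 0.5068 -0.1776  0.0931] 0.76
scene lid_knob [ 0.5114 -0.1752  0.1184] 0.95
scene lid_knob [ 0.5287  0.2517 -0.004 ] 0.39
scene wide_flask [ 0.7537 -0.3565 -0.0011] 0.81
scene wide_flask [ 0.3845 -0.2797 -0.0005] 0.8
scene wide_flask [ 0.509  -0.1722 -0.0012] 0.76
scene timer [ 0.702  -0.0256 -0.0024] 0.68
scene timer [ 0.5261  0.2529 -0.0044] 0.19
scene vial [ 7.039e-01 -1.462e-01  7.000e-04] 0.73
scene vial [ 0.6993 -0.0275 -0.0011] 0.59
scene canister [ 0.712   0.086  -0.0013] 0.82
scene canister [ 0.513  -0.171  -0.0012] 0.36
scene narrow_flask [ 0.5862 -0.3504  0.0031] 0.96
wrist lid_mid [ 0.5141 -0.1761  0.0941] 0.77
wrist lid_mid [ 0.5143 -0.1763  0.115 ] 0.21
wrist lid_knob [ 0.5122 -0.178   0.116 ] 0.89
wrist timer [ 7.052e-01 -2.770e-02  2.000e-04] 0.64
wrist vial [ 0.705  -0.1437 -0.0023] 0.56
wrist canister [0.7155 0.0901 0.0035] 0.76
wrist narrow_flask [ 0.5868 -0.3498 -0.005 ] 0.62
```

View pics/f10.png

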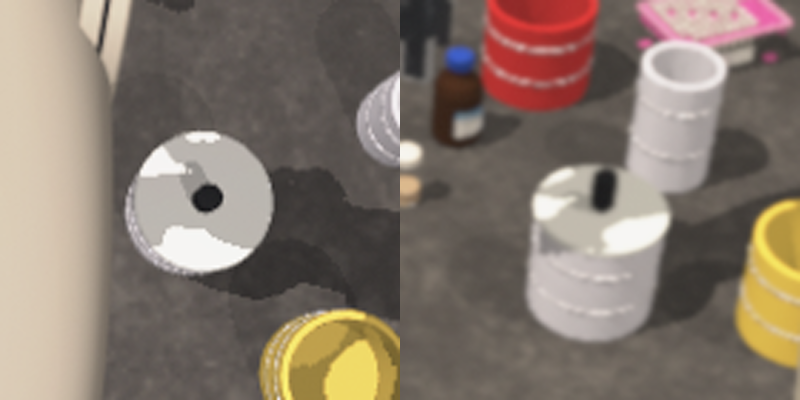

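The lid sits level and centred on the wide flask with its knob up (left crop (205,200), right crop (602,200)), with lid_mid at 0.094 m against an expected 0.093 m. The other things are where they were.

```bash
python3 -c "
from plant import r
print(r.job_done())"
```

```text
the job is handed in; nothing more can be done
None
```

The lid was laid flat on the bench, re-gripped by its knob, and now sits level on the wide flask; I handed the job in at about 24 s, with everything else still where it was.

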